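Glue-up jig: load core and slotted cap, then hold the fin down through the slot

ROBOT

A 6-joint arm with a two-finger parallel gripper is mounted at the origin on the work surface; the furniture and walls round the work are solid. World frame = base frame: x ahead of the robot, y to its left, z up, the work surface at z = 0. Lengths are in m, angles in rad, forces in N, time in s.
With the tool pointing down it reaches from about 0.25 to 0.775 m from the base axis. Payload 4 kg.
Tool frame: the origin (TCP) lies on the centre line of the jaws, within the pads' length; the fingertips stand 25 mm ahead of it and the grasp point (between the pads) lies 6 mm ahead of it; z points along the fingers, y is the line along which they close (so a half turn about z gives the same grasp; the last joint's range is limited). The gripper opens to 94 mm and grips with 3 to 60 N. Pads are 16 mm wide; open, the fingers measure 119 mm over their backs; the gripper's body (75 mm by 177 mm) begins 78 mm behind the grasp point.
Start: joints at [1.157, 0.087, 1.371, -0, 1.684, -0.103], TCP at [0.168, 0.524, 0.231] pointing down, gripper open.
Joint ranges: [-3.1, 3.1], [-0.76, 2.03], [0.27, 2.55], [-1.08, 4.22], [0.17, 2.65], [-2.57, 2.57]. Speed limits (rad/s): [2.79, 2.79, 3.14, 3.14, 3.14, 3.14].

INTERFACE

Orientations are given as [roll, pitch, yaw] about the fixed x, y, z axes, in that order (R = Rz(yaw) Ry(pitch) Rx(roll)).
In Python, from bench import sensors, optics, ticket gives the robot as it stands.
- The arm moves only by the tool send_rows, never from a script. Its argument "rows" is a list of rows, each a list of 6 numbers: the shift along the world's x, y, z in mm, then the turn, a rotation vector about the world's x, y, z in rad. In form: [[x, y, z, wx, wy, wz], ...]. A call has 1 to 8 rows; each row shifts and turns the commanded pose from where the row before left it; what a row does not reach is not made up. A row lasts 1/12 s, in which the tool goes at most 41.7 mm and 7.16 degrees, less where a joint would pass 70% of its speed; a pose out of reach is approached as far as the arm can. A call is refused whole if a number of a shift passes 41.7 or a number of a turn 0.125, either way. A call with a gripper value outside its range is refused whole. "grip" is the finger opening in mm, from 0 to 94, set as the call begins (left out, the last holds). The fingers move at their own pace and stop on an object; the grip force is fixed at half the most. Time passes only in rows, so rows that do not move let the fingers close. It gives the time, the measured TCP pose, the force, the opening and the grip force at its end, in the units of the state.
- sensors.get_obs(): the state, without advancing time (a new reading comes with each control period).
- optics.snapshot(name): name is "scene" or "top"; returns the picture (480x640x3 uint8, red, green, blue); there is no depth.
- optics.camera_model(name): a dict with "vertical_fov" (degrees; the focal length in pixels is half the picture's height over the tangent of half this angle, whatever the lens; pixels are square), "cx", "cy" (the principal point, pixels), "R" (3x3) and "t" (3): a world point X has camera coordinates R X + t. Camera axes: x right, y down, z forward; pixel columns grow to the right and rows downward; lengths in m; the calibration is good to about 2 mm. A picture is of the moment at which its call begins. camera_model takes no time and is no camera call.
- ticket.close_job(): hands the job in; it is judged then, once.
The state is a dict: "time": time; "joint_positions": joint angles; "qvel": joint speeds; "joint_torque": joint torques, N m; "tool_pos": TCP position; "ee_rot": TCP orientation; "wrist_force": force on the tool from outside, world axes, zero at the start; "wrist_torque": the same for the moment, N m; "width": finger opening in m; "finger_force": force on a finger pad.
Only numpy, scipy, OpenCV 4.12 (cv2) and the standard library are available. Lean on these libraries where they do the work, as an engineer would, in place of code of your own. Each camera call takes 0.05 s, during which the arm holds its last target. There are 200 camera calls.

TASK

Load the glue-up jig: first seat the square timber core flat in the pocket between the four corner guides, then lay the slotted cap squarely on top of it inside the same guides. Then take the upright fin out of its rest, pass it foot first down through the cap's slot, press the sprung pad under it well down and stay there: finish while still gripping the fin and holding it down against the spring, and leave the other things on the desk where they are.

Things in the scene. Friction and masses are not known exactly. Their poses are not given: they have to be found in the camera images.
- jig: Fixed jig: plywood base plate 110 x 110 x 12 mm lying on the desk, with four L-shaped aluminium corner guides round a square pocket 60 x 60 mm, sides along the jig's x and y. Each guide arm covers 10 mm of a pocket side from its corner; the middle 40 mm of every side is open for fingers. Origin: centre of the plate's underside, on the desk; z up.
- pocket (a point): Centre of the pocket's floor, on top of the base plate, 12 mm above the jig's origin; axes as the jig's. The guides are upright from this floor to 44 mm above it; flared lead-ins on top reach 53 mm above the floor and lean outwards by 26 degrees.
- pad (a joint): Sprung round pad (24 mm across, on a 10 mm stem) in the middle of the pocket: how far it is pressed down, in m. 0 = up, its top 24 mm above the pocket floor; at most 0.014, its top 10 mm above the floor. The spring pushes up with 2 N at 0 and 5.5 N at 0.014.
- core: Loose square wooden tube, 56 x 56 mm outside, 34 mm high, walls 6 mm, opening 44 x 44 mm right through; 0.1 kg. It may stand any quarter turn in the pocket (2 mm play to each side) and goes round the sprung pad. Origin: centre of its underside; z up, x and y along its sides. Starts lying on the desk at the robot's left.
- cap: Loose wooden plate, 56 x 56 mm, 14 mm thick, with a slot 14 x 38 mm right through its middle, the long way of the slot along the cap's y, edges bevelled 1.5 mm; 0.06 kg. In the jig it lies on the core, underside 34 mm above the pocket floor, at any quarter turn. Origin: centre of its underside; z up. Starts lying on the desk at the robot's left.
- fin: Loose upright wooden fin, 12 mm thick (its x), 36 mm wide (its y), 90 mm high; 0.04 kg; the lowest 3 mm of the foot are 1.25 mm slimmer all round. Origin: centre of its foot; z up along its height. It starts upright in the rest, foot 46 mm above the desk, so that 72 mm stand out of the rest.
- rest: Fixed wooden block 80 (its x) x 70 (its y) x 64 mm on the desk, with a slot 14 mm (x) by 38 mm (y), 18 mm deep, in which the fin stands; the slot opens at the top. Origin: centre of its underside. It stands at the robot's right, in front of a drawer cabinet 0.17 m high.
- tape_measure: Bystander: tape measure 30 x 62 x 52 mm, near the vice. Origin: centre of its underside.
- drafting_weight: Bystander: turned steel paper weight with a knob, 50 mm across, 46 mm high. Origin: centre of its underside.
- marker_a: Bystander: marker pen 135 mm long, lying at the far edge of the desk. Origin: centre of its underside.
- timber_block_1: Bystander: solid timber block 30 x 50 x 22 mm at the robot's left. Origin: centre of its underside.
- timber_block_2: Bystander: solid timber cube of 34 mm at the robot's left. Origin: centre of its underside.
- balsa_bundle: Bystander: bundle of balsa strips, 218 x 34 x 12 mm, at the robot's right. Origin: centre of its underside.
- sharpener: Bystander: small pencil sharpener 15 x 24 x 13 mm. Origin: centre of its underside.
Things that resemble listed ones, but are neither listed nor needed, are in the scene too. Leave any orange or purple look-alike of the fin alone.

How it is judged:
By the outcome, as a careful person would: the job done as asked, in the order asked, and still so for the second after the job is handed in, while the arm keeps its last pose, push and grip.
It also fails if it takes over 72 s, if anything falls off the work surface, if the arm or the gripper's body presses on something with over 40 N, if the wrist force passes 120 N, or if a joint passes its speed limit or range.

## Working session

There is one attempt and no reset: what is moved stays moved. The work goes in short steps, Python scripts to look and compute and a tool call to move; the robot and the scene stay as the last step left them, time stands still between calls to the robot, and variables do not carry over. Pictures are saved under pics/ and viewed, at most 10 in all, crops included, and the job is handed in when it is done.

Besides the shell and the picture viewer there is one more tool, called after "Request:" in YAML: its name, and indented under it one key for each argument. send_rows: Moves the arm, as the interface text tells. Its arguments: {"type":"object","properties":{"rows":{"type":"array"},"grip":{"type":"number"}},"required":["rows"]}

```bash
mkdir -p pics
cat > h.py <<'E'
import numpy as np, cv2
from bench import sensors, optics, ticket
def cam(n):
    m=optics.camera_model(n); f=240/np.tan(np.radians(m["vertical_fov"])/2)
    return m,f,np.array(m["R"]),np.array(m["t"])
def ray(n,u,v,z):
    m,f,R,t=cam(n); d=R.T@np.array([(u-m["cx"])/f,(v-m["cy"])/f,1]); c=-R.T@t
    return c+d*(z-c[2])/d[2]
def proj(n,X):
    m,f,R,t=cam(n); p=R@np.array(X)+t; return np.array([m["cx"]+f*p[0]/p[2],m["cy"]+f*p[1]/p[2]])
def snap(n,fn=None):
    im=optics.snapshot(n)[:,:,::-1].copy()
    if fn: cv2.imwrite("pics/"+fn,im)
    return im
E
python3 - <<'E'
from h import *
for n in("scene","top"):
    snap(n,n+"0.png"); m,f,R,t=cam(n); print(n,m.keys(),f,m["cx"],m["cy"],(-R.T@t).round(3),R.round(2).tolist())
print(sensors.get_obs())
E
```

```text
scene dict_keys(['vertical_fov', 'cx', 'cy', 'R', 't']) 450.554840397361 331.082811421883 238.42519780775845 [ 0.005 -0.661  0.885] [[0.82, -0.57, 0.02], [-0.41, -0.62, -0.67], [0.39, 0.54, -0.74]]
top dict_keys(['vertical_fov', 'cx', 'cy', 'R', 't']) 603.1254724860574 317.61555434474224 230.46538377496768 [ 0.207 -0.063  1.624] [[-0.0, -1.0, -0.0], [-0.99, 0.0, -0.15], [0.15, 0.0, -0.99]]
{'time': 0.1, 'joint_positions': array([ 1.15690633e+00,  8.78773879e-02,  1.37209839e+00, -2.78171338e-05,
        1.68359546e+00, -1.03101857e-01]), 'qvel': array([-0.00142294, -0.00188701, -0.00370226,  0.00196254, -0.00220725,
        0.00012385]), 'joint_torque': array([ 2.96973340e-03, -3.41251802e+01, -3.03301585e+01,  7.22001493e-02,
        3.04199662e-02, -1.01307837e-04]), 'tool_pos': array([0.16802879, 0.52323631, 0.2294256 ]), 'ee_rot': array([-3.13962173e+00, -1.76135088e-04,  2.83080123e+00]), 'wrist_force': array([ 0.39593811, -0.60231821, -0.05728319]), 'wrist_torque': array([ 0.02208266, -0.01180329, -0.00696416]), 'finger_force': 0.0, 'width': 0.09420072989482678}
```

View pics/scene0.png

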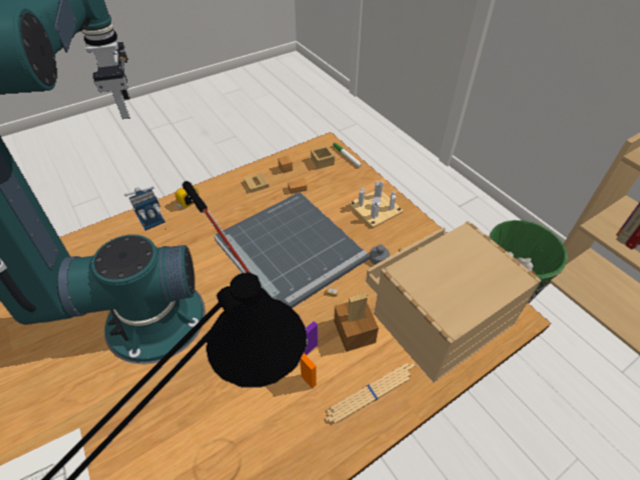

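View pics/top0.png

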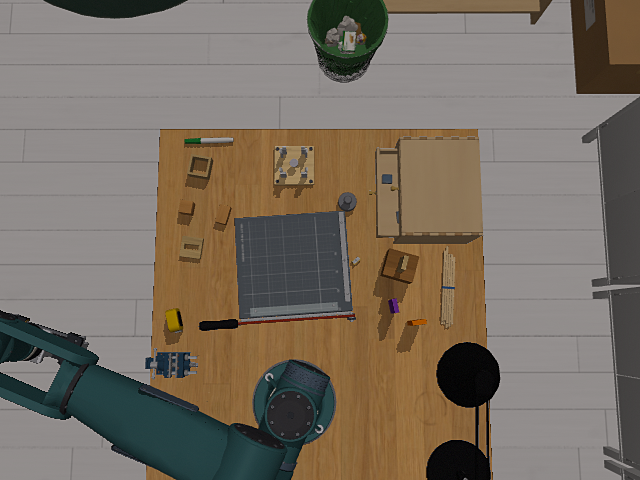

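The scene view shows the robot, the jig at (376,205), core (322,157), cap (256,184), rest with fin (357,315), and orange and purple look-alikes at (308,370) and (311,335).
Top-view candidates:
- **Core:** open tube (200,168). Could be confused with the blocks at (187,208) and (222,215), which are solid.
- **Cap:** slotted plate (191,248).
- **Fin:** plain wood fin in the rest (404,262). The look-alikes are purple (394,306) and orange (417,323), so I reject those.
- **Jig:** (294,166).

Next is one close crop.

Run:
```python
from h import *
a=cv2.imread("pics/top0.png"); b=cv2.imread("pics/scene0.png")
def tile(im,cx,cy,w=50,h=50,s=4,W=200,H=200):
    return cv2.resize(im[cy-h//2:cy+h//2,cx-w//2:cx+w//2],(W,H),interpolation=cv2.INTER_CUBIC)
A=[tile(a,*c) for c in((200,168),(191,248),(294,166),(400,265))]
B=[tile(b,*c) for c in((322,157),(256,184),(376,205),(357,320))]
im=np.vstack([np.hstack(A),np.hstack(B)])
cv2.imwrite("pics/crop1.png",im)
```

```text
(no output)
```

View pics/crop1.png

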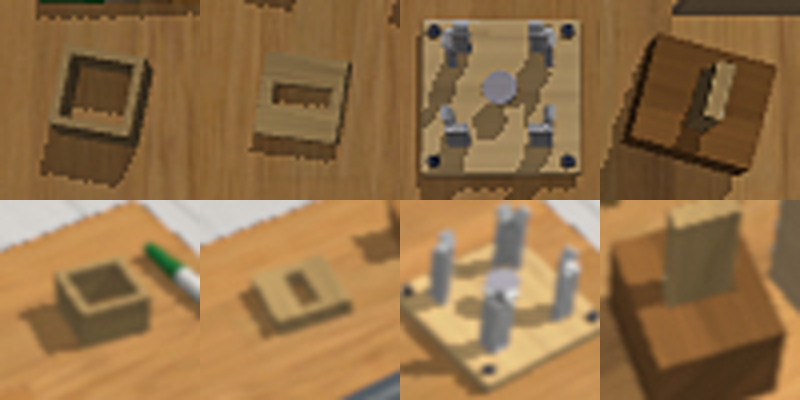

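```bash
cat > seg.py <<'E'
from h import *
def quad(n,im,cx,cy,z,f,half=24,name=None,lo=60,yawmod=90):
    """threshold feature f, pick blob nearest centre, min-area rect of ray-cast contour on plane z"""
    S=8; c=im[cy-half:cy+half,cx-half:cx+half].astype(np.float32)
    g=cv2.resize(f(c),None,fx=S,fy=S,interpolation=cv2.INTER_LINEAR)
    m=(g>0).astype(np.uint8)
    m=cv2.morphologyEx(m,cv2.MORPH_OPEN,np.ones((13,13)))
    cs,_=cv2.findContours(m,cv2.RETR_EXTERNAL,cv2.CHAIN_APPROX_NONE)
    cs=[k for k in cs if cv2.contourArea(k)>lo*S*S]
    out=[]
    for k in cs:
        p=k[:,0,:].astype(float); u=(p[:,0]+.5)/S-.5+cx-half; v=(p[:,1]+.5)/S-.5+cy-half
        X=np.array([ray(n,a,b,z)[:2] for a,b in zip(u,v)]).astype(np.float32)
        (x,y),(w,h),an=cv2.minAreaRect(X*1000); out.append((x,y,w,h,an,u.mean(),v.mean()))
    for o in out: print(n,name,np.round(o,1))
    return g,m
sat=lambda th,v0: (lambda c: np.minimum(th-(c[:,:,2]-c[:,:,0])/(c[:,:,2]+1),(c[:,:,2]-v0)/255))
E
python3 - <<'E'
from seg import *
a=cv2.imread("pics/top0.png"); b=cv2.imread("pics/scene0.png")
for nm,im,pts in(("top",a,dict(core=(193,180),core2=(200,160),cap=(183,240),cap2=(200,257),desk=(170,230),jig=(300,186),rest=(415,270),fin=(404,262),pad=(294,163))),("scene",b,dict(coretop=(312,156),captop=(250,183),capfr=(262,190),desk=(230,190),fin=(350,300),jig=(385,215)))):
    for k,(x,y) in pts.items(): 
        c=im[y,x].astype(float);print(nm,k,c,round((c[2]-c[0])/(c[2]+1),2))
ss=sat(.52,80)
vis=[]
for n,cx,cy,z,nm in((0,200,168,.034,"core"),(0,191,248,.014,"cap"),(0,294,166,.012,"jig"),(0,404,260,.136,"fin")):
    g,m=quad("top",a,cx,cy,z,ss,name=nm); vis.append(cv2.resize(m*255,(200,200)))
for cx,cy,z,nm in((322,157,.034,"core"),(256,184,.014,"cap"),(376,205,.012,"jig"),(357,310,.136,"fin")):
    g,m=quad("scene",b,cx,cy,z,ss,name=nm); vis.append(cv2.resize(m*255,(200,200)))
cv2.imwrite("pics/m1.png",np.vstack([np.hstack(vis[:4]),np.hstack(vis[4:])]))
E
```

```text
top core [37. 67. 91.] 0.59
top core2 [34. 56. 72.] 0.52
top cap [ 69. 106. 129.] 0.46
top cap2 [31. 50. 60.] 0.48
top desk [ 58. 105. 142.] 0.59
top jig [34. 65. 91.] 0.62
top rest [ 36.  73. 108.] 0.66
top fin [ 76. 117. 142.] 0.46
top pad [128. 121. 126.] -0.02
scene coretop [49. 74. 89.] 0.44
scene captop [102. 157. 191.] 0.46
scene capfr [ 85. 141. 188.] 0.54
scene desk [ 78. 136. 189.] 0.58
scene fin [ 90. 139. 169.] 0.46
scene jig [126. 185. 221.] 0.43
top core [625.8 261.1  57.5  57.8  80.5 198.6 165. ]
top cap [405.  279.9  57.8  58.   82.9 190.8 246.8]
top jig [6.320e+02 4.600e+00 1.116e+02 1.103e+02 4.000e-01 2.938e+02 1.634e+02]Traceback (most recent call last):
  File "<stdin>", line 11, in <module>
  File "seg.py", line 13, in quad
    X=np.array([ray(n,a,b,z)[:2] for a,b in zip(u,v)]).astype(np.float32)
                ~~~^^^^^^^^^
  File "h.py", line 7, in ray
    m,f,R,t=cam(n); d=R.T@np.array([(u-m["cx"])/f,(v-m["cy"])/f,1]); c=-R.T@t
            ~~~^^^
  File "h.py", line 4, in cam
    m=optics.camera_model(n); f=240/np.tan(np.radians(m["vertical_fov"])/2)
ValueError: time passes only in moves, steps and waits
```

```bash
python3 - <<'E'
import re
s=open("h.py").read()
s=s.replace("def cam(n):","import functools\n@functools.lru_cache\ndef cam(n):")
open("h.py","w").write(s)
E
python3 - <<'E'
from seg import *
a=cv2.imread("pics/top0.png"); b=cv2.imread("pics/scene0.png")
vis=[]
for cx,cy,z,nm,th,lo in((404,260,.136,"fin",.55,10),(400,265,.064,"rest",.8,10)):
    g,m=quad("top",a,cx,cy,z,sat(th,100 if nm=="fin" else 70),name=nm,lo=lo); vis.append(cv2.resize(m*255,(200,200)))
vis+=[cv2.resize(a[241:289,376:424],(200,200))[:,:,0]]*2
for cx,cy,z,nm in((322,157,.034,"core"),(256,184,.014,"cap"),(376,205,.012,"jig"),(357,310,.136,"fin")):
    g,m=quad("scene",b,cx,cy,z,sat(.52,60 if nm=="core" else 120),name=nm,half=28); vis.append(cv2.resize(m*255,(200,200)))
cv2.imwrite("pics/m1.png",np.vstack([np.hstack(vis[:4]),np.hstack(vis[4:])]))
for c in((.6258,.2611,.034),(.405,.2799,.014),(.632,.0046,.012)): print(proj("scene",c))
E
```

```text
top fin [ 303.4 -301.9   13.9    9.2   90.   415.6  282.1]
top fin [ 351.4 -276.5   12.4   35.4   75.   404.6  262.1]
top rest [ 352.1 -273.8  124.8  125.2   89.2  399.1  264.8]
scene core [684.2 220.6  28.5  67.2   2.5 345.1 153.4]
scene core [615.2 246.7  93.   73.6  78.8 322.  156.9]
scene core [665.9 325.1 104.9 181.1  56.9 322.1 135.1]
scene cap [403.5 281.   60.3  62.3  84.1 255.5 181.1]
scene cap [420.5 365.9  76.5 127.2  56.7 245.  160.4]
scene jig [6.445e+02 1.870e+01 1.467e+02 1.490e+02 3.000e-01 3.743e+02 2.000e+02]
scene jig [728.9  48.   82.4  64.5  49.3 395.6 182.9]
scene fin [ 350.  -275.4   14.5   39.2   74.1  357.8  297.2]
[322.45742107 152.96425189]
[255.96463268 180.86064328]
[375.56683903 206.20395027]
```

View pics/m1.png

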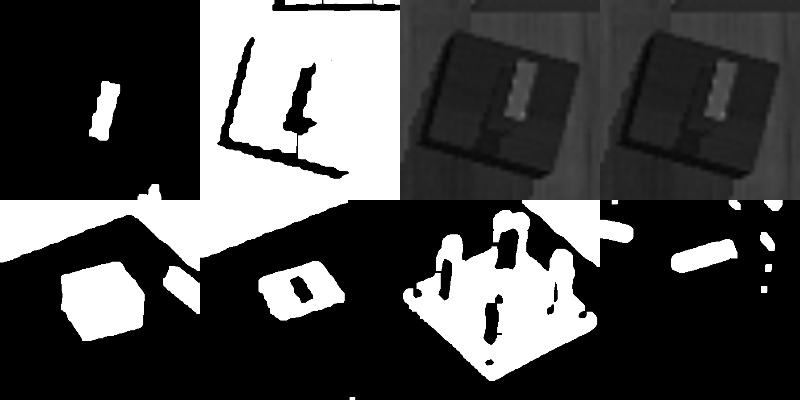

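The crop confirms the tube core, slotted cap, jig and plain fin. The mask picture shows clean blobs for all of them. The two views agree within 1.5 mm:
- Core (626, 261), sides at 80.5°
- Cap (404, 280), sides at 82.9°
- Jig (632, 5), sides at 0.4°
- Fin (351, −276), thin direction at 75°

I'll start with the core.

Request:
send_rows:
  rows:
    - [32,-18,0,0,0,0.0105]
    - [32,-18,0,0,0,0.0105]
    - [32,-18,0,0,0,0.0105]
    - [32,-18,0,0,0,0.0105]
    - [32,-18,0,0,0,0.0105]
    - [32,-18,0,0,0,0.0105]
    - [32,-18,0,0,0,0.0105]
    - [32,-18,0,0,0,0.0105]
  grip: 94

```text
time: 0.77
tool_pos: [0.4254, 0.3784, 0.2299]
ee_rot: [-3.141, -0.001, 2.915]
wrist_force: [-0.0, -0.2, 0.2]
width: 0.0942
finger_force: 0.0
```

Request:
send_rows:
  rows:
    - [32,-18,0,0,0,0.0105]
    - [32,-18,0,0,0,0.0105]
    - [32,-18,0,0,0,0.0105]
    - [32,-18,0,0,0,0.0105]
    - [32,-18,0,0,0,0.0105]
    - [32,-18,0,0,0,0.0105]
    - [5,-5,-36,0,0,0]
    - [4,-4,-36,0,0,0]

```text
time: 1.43
tool_pos: [0.6289, 0.2612, 0.16]
ee_rot: [3.139, 0.006, 2.975]
wrist_force: [0.3, 0.0, -0.3]
width: 0.0942
finger_force: 0.0
```

Request:
send_rows:
  rows:
    - [0,0,-36,0,0,0]
    - [0,0,-20,0,0,0]
    - [0,0,0,0,0,0]
    - [0,0,0,0,0,0]

```text
time: 1.77
tool_pos: [0.6241, 0.2623, 0.1004]
ee_rot: [-3.14, -0.004, 2.978]
wrist_force: [-0.3, 0.1, -0.1]
width: 0.0939
finger_force: 0.0
```

Request:
send_rows:
  rows:
    - [1.5,-1,-30,0,0,0]
    - [0,0,-25,0,0,0]
    - [0,0,-13,0,0,0]
    - [0,0,0,0,0,0]
    - [0,0,0,0,0,0]

```text
time: 2.18
tool_pos: [0.6272, 0.262, 0.0358]
ee_rot: [3.141, 0.001, 2.978]
wrist_force: [0.3, -0.2, 0.7]
width: 0.0941
finger_force: 0.0
```

Request:
send_rows:
  rows:
    - [0,0,0,0,0,0]
    - [0,0,0,0,0,0]
    - [0,0,0,0,0,0]
    - [0,0,0,0,0,0]
    - [0,0,0,0,0,0]
  grip: 40

```text
time: 2.6
tool_pos: [0.6271, 0.2618, 0.0354]
ee_rot: [3.141, 0.001, 2.978]
wrist_force: [-0.8, 0.8, -0.5]
width: 0.064
finger_force: 0.0
```

Request:
send_rows:
  rows:
    - [0,0,0,0,0,0]
    - [0,0,0,0,0,0]
    - [0,0,0,0,0,0]
    - [0,0,0,0,0,0]

```text
time: 2.93
tool_pos: [0.6269, 0.2616, 0.0349]
ee_rot: [3.142, 0.0, 2.978]
wrist_force: [-0.6, -0.5, 2.1]
width: 0.0557
finger_force: 30.0
```

Request:
send_rows:
  rows:
    - [0,0,20,0,0,0]
    - [0,0,30,0,0,0]
    - [0,0,35,0,0,0]
    - [0,0,0,0,0,0]

```text
time: 3.27
tool_pos: [0.6304, 0.263, 0.1282]
ee_rot: [3.135, 0.012, 2.978]
wrist_force: [1.2, 0.5, 1.6]
width: 0.0557
finger_force: 30.0
```

Request:
send_rows:
  rows:
    - [0.5,-36,0,0,0,0.0245]
    - [0.5,-37,0,0,0,0.0245]
    - [0.5,-37,0,0,0,0.0245]
    - [0.5,-37,0,0,0,0.0245]
    - [0,-37,0,0,0,0.0245]
    - [0,-37,0,0,0,0.0245]
    - [0,-36,0,0,0,0.0245]

```text
time: 3.85
tool_pos: [0.6282, 0.003, 0.1186]
ee_rot: [3.141, -0.001, -3.133]
wrist_force: [1.0, 0.8, -1.2]
width: 0.0556
finger_force: 30.0
```

Request:
send_rows:
  rows:
    - [0,0,0,0,0,0]
    - [0,0,0,0,0,0]
    - [0,0,0,0,0,0]

```text
time: 4.1
tool_pos: [0.6285, 0.005, 0.1188]
ee_rot: [3.141, -0.001, -3.135]
wrist_force: [0.3, -0.4, -0.5]
width: 0.0557
finger_force: 30.0
```

Run:
```python
from seg import *
o=sensors.get_obs();print(o["tool_pos"].round(4),o["ee_rot"].round(3))
a=snap("top");b=snap("scene")
cv2.imwrite("pics/c2.png",np.hstack([cv2.resize(a[126:206,254:334],(400,400),interpolation=2),cv2.resize(b[150:230,336:416],(400,400),interpolation=2)]))
```

```text
[0.6285 0.005  0.1188] [ 3.141e+00 -1.000e-03 -3.135e+00]
```

View pics/c2.png

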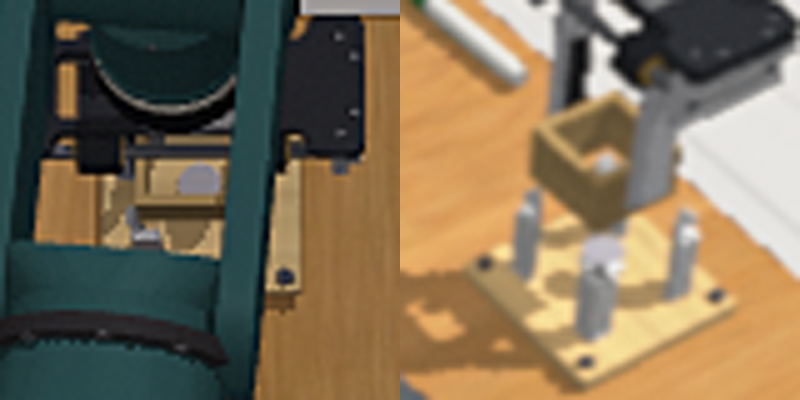

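The core hangs level over the jig, at about (600,160) in the right half of the crop. I'll shift x by +4.5 mm and lower it.

Request:
send_rows:
  rows:
    - [4.5,-0.2,0,0,0,0]
    - [0,0,-14,0,0,0]
    - [0,0,0,0,0,0]
    - [0,0,0,0,0,0]

```text
time: 4.53
tool_pos: [0.6327, 0.0056, 0.1044]
ee_rot: [3.141, -0.003, -3.132]
wrist_force: [-0.0, 0.7, -0.2]
width: 0.0557
finger_force: 30.0
```

Request:
send_rows:
  rows:
    - [0,0,-8,0,0,0]
    - [0,0,-8,0,0,0]
    - [0,0,-8,0,0,0]
    - [0,0,0,0,0,0]

```text
time: 4.87
tool_pos: [0.6319, 0.0046, 0.0788]
ee_rot: [3.141, -0.004, -3.134]
wrist_force: [0.2, 0.2, -0.8]
width: 0.0554
finger_force: 30.0
```

Request:
send_rows:
  rows:
    - [0,0,-8,0,0,0]
    - [0,0,-8,0,0,0]
    - [0,0,-8,0,0,0]
    - [0,0,-5,0,0,0]
    - [0,0,0,0,0,0]

```text
time: 5.28
tool_pos: [0.632, 0.0045, 0.0503]
ee_rot: [3.141, -0.004, -3.134]
wrist_force: [-0.8, -0.3, -0.8]
width: 0.056
finger_force: 30.0
```

Request:
send_rows:
  rows:
    - [0,0,-1.5,0,0,0]
    - [0,0,-1.5,0,0,0]
    - [0,0,0,0,0,0]

```text
time: 5.53
tool_pos: [0.6334, 0.0045, 0.0496]
ee_rot: [3.141, 0.0, -3.134]
wrist_force: [-0.1, 0.2, -1.0]
width: 0.0556
finger_force: 30.0
```

Request:
send_rows:
  rows:
    - [0,0,-1.5,0,0,0]
    - [0,0,-1.5,0,0,0]
    - [0,0,0,0,0,0]
    - [0,0,0,0,0,0]

```text
time: 5.87
tool_pos: [0.6335, 0.0045, 0.0468]
ee_rot: [3.142, 0.001, -3.134]
wrist_force: [0.3, 0.6, 0.3]
width: 0.056
finger_force: 30.0
```

Request:
send_rows:
  rows:
    - [0,0,-1,0,0,0]
    - [0,0,0,0,0,0]

```text
time: 6.03
tool_pos: [0.6335, 0.0044, 0.0468]
ee_rot: [-3.142, 0.001, -3.134]
wrist_force: [-1.6, -0.4, 4.5]
width: 0.0558
finger_force: 30.0
```

Contact at the expected height, 4.5 N. I'll release and rise.

Request:
send_rows:
  rows:
    - [0,0,0,0,0,0]
    - [0,0,0,0,0,0]
    - [0,0,0,0,0,0]
    - [0,0,0,0,0,0]
    - [0,0,0,0,0,0]
  grip: 80

```text
time: 6.45
tool_pos: [0.633, 0.0045, 0.045]
ee_rot: [3.141, -0.001, -3.134]
wrist_force: [-0.4, -0.2, -0.1]
width: 0.0799
finger_force: 0.0
```

Request:
send_rows:
  rows:
    - [0,0,20,0,0,0]
    - [0,0,35,0,0,0]
    - [0,0,35,0,0,0]
    - [-32,25,0,0,0,-0.018]
    - [-32,25,0,0,0,-0.018]
    - [-32,25,0,0,0,-0.018]
    - [-32,25,0,0,0,-0.018]
    - [-32,25,0,0,0,-0.018]

```text
time: 7.12
tool_pos: [0.4716, 0.1302, 0.1354]
ee_rot: [3.141, 0.0, 3.058]
wrist_force: [-0.3, 1.0, 0.3]
width: 0.0801
finger_force: 0.0
```

Run:
```python
from seg import *
print(sensors.get_obs()["tool_pos"].round(4))
a=snap("top");b=snap("scene")
cv2.imwrite("pics/c3.png",np.hstack([cv2.resize(a[126:206,254:334],(400,400),interpolation=2),cv2.resize(b[150:230,336:416],(400,400),interpolation=2)]))
```

```text
[0.4716 0.1302 0.1354]
```

View pics/c3.png

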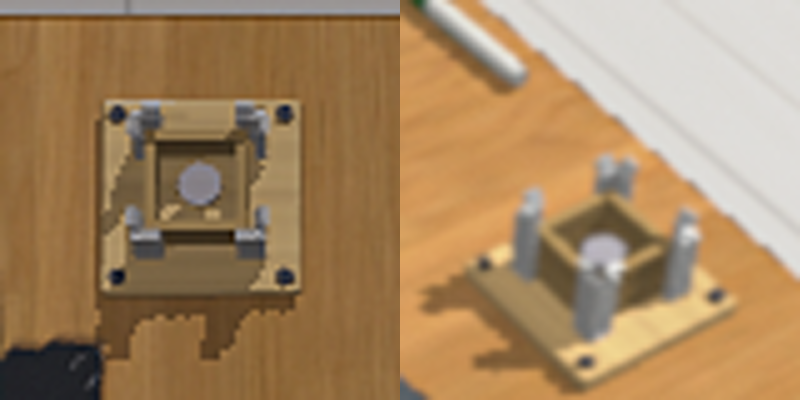

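The picture shows the core flat between the guides, around the pad. Next is the cap.

Request:
send_rows:
  rows:
    - [-13.5,30,0,0,0,-0.007]
    - [-13.5,30,0,0,0,-0.007]
    - [-13.5,30,0,0,0,-0.007]
    - [-13.5,30,-20,0,0,-0.007]
    - [-13.5,30,-30,0,0,-0.007]
    - [0,0,-20,0,0,0]
    - [0,0,0,0,0,0]
    - [0,0,0,0,0,0]
  grip: 84

```text
time: 7.88
tool_pos: [0.4064, 0.277, 0.0664]
ee_rot: [-3.14, -0.002, 3.025]
wrist_force: [0.6, -0.5, 0.3]
width: 0.0843
finger_force: 0.0
```

Request:
send_rows:
  rows:
    - [-1.5,3.3,0,0,0,0]
    - [0,0,-18,0,0,0]
    - [0,0,-12,0,0,0]
    - [0,0,0,0,0,0]
    - [0,0,0,0,0,0]

```text
time: 8.3
tool_pos: [0.4062, 0.2805, 0.0386]
ee_rot: [3.141, 0.001, 3.023]
wrist_force: [-0.6, -0.3, 0.9]
width: 0.0838
finger_force: 0.0
```

Request:
send_rows:
  rows:
    - [-1.5,0,-5,0,0,0]
    - [0,0,-4,0,0,0]
    - [0,0,0,0,0,0]
    - [0,0,0,0,0,0]

```text
time: 8.63
tool_pos: [0.4037, 0.2808, 0.0286]
ee_rot: [3.141, 0.0, 3.024]
wrist_force: [0.1, 0.0, -1.1]
width: 0.0838
finger_force: 0.0
```

Request:
send_rows:
  rows:
    - [0,0,0,0,0,0]
    - [0,0,0,0,0,0]
    - [0,0,0,0,0,0]
    - [0,0,0,0,0,0]
    - [0,0,0,0,0,0]
    - [0,0,0,0,0,0]
    - [0,0,0,0,0,0]
  grip: 40

```text
time: 9.22
tool_pos: [0.4036, 0.2808, 0.0285]
ee_rot: [3.142, 0.0, 3.024]
wrist_force: [-0.3, -0.0, -0.1]
width: 0.0555
finger_force: 30.0
```

Request:
send_rows:
  rows:
    - [0,0,20,0,0,0]
    - [0,0,35,0,0,0]
    - [0,0,35,0,0,0]
    - [23,-27.6,10,0,0,0.0124]
    - [23,-27.6,0,0,0,0.0124]
    - [23,-27.6,0,0,0,0.0124]
    - [23,-27.6,0,0,0,0.0124]
    - [23,-27.6,0,0,0,0.0124]

```text
time: 9.88
tool_pos: [0.5193, 0.1416, 0.1285]
ee_rot: [3.141, 0.0, 3.087]
wrist_force: [0.9, 0.3, -0.7]
width: 0.0553
finger_force: 30.0
```

Request:
send_rows:
  rows:
    - [23,-27.6,0,0,0,0.0124]
    - [23,-27.6,0,0,0,0.0124]
    - [23,-27.6,0,0,0,0.0124]
    - [23,-27.6,0,0,0,0.0124]
    - [23,-27.6,0,0,0,0.0124]
    - [0,0,0,0,0,0]
    - [0,0,0,0,0,0]
    - [0,0,0,0,0,0]

```text
time: 10.55
tool_pos: [0.6331, 0.0051, 0.1277]
ee_rot: [3.141, -0.002, -3.135]
wrist_force: [0.0, 0.9, 0.2]
width: 0.0555
finger_force: 30.0
```

Request:
send_rows:
  rows:
    - [-0.6,-0.4,-16,0,0,0]
    - [0,0,-15,0,0,0]
    - [0,0,0,0,0,0]

```text
time: 10.8
tool_pos: [0.63, 0.0062, 0.094]
ee_rot: [3.141, -0.007, -3.133]
wrist_force: [-0.5, -0.4, -0.2]
width: 0.0558
finger_force: 30.0
```

Request:
send_rows:
  rows:
    - [0,0,-6,0,0,0]
    - [0,0,-6,0,0,0]
    - [0,0,0,0,0,0]

```text
time: 11.05
tool_pos: [0.6324, 0.0051, 0.0848]
ee_rot: [3.141, -0.001, -3.134]
wrist_force: [-0.7, -0.1, -0.8]
width: 0.0556
finger_force: 30.0
```

Request:
send_rows:
  rows:
    - [0,0,-3,0,0,0]
    - [0,0,-3,0,0,0]
    - [0,0,-1.5,0,0,0]
    - [0,0,0,0,0,0]
    - [0,0,0,0,0,0]

```text
time: 11.47
tool_pos: [0.6329, 0.0044, 0.0778]
ee_rot: [3.141, -0.0, -3.135]
wrist_force: [-1.9, -0.5, -1.4]
width: 0.0557
finger_force: 30.0
```

Request:
send_rows:
  rows:
    - [0,0,-1,0,0,0]
    - [0,0,-1,0,0,0]
    - [0,0,-0.7,0,0,0]
    - [0,0,0,0,0,0]

```text
time: 11.8
tool_pos: [0.6329, 0.0044, 0.0751]
ee_rot: [3.142, -0.0, -3.135]
wrist_force: [-1.2, 0.1, 0.1]
width: 0.0557
finger_force: 30.0
```

Request:
send_rows:
  rows:
    - [0,0,-0.8,0,0,0]
    - [0,0,-0.7,0,0,0]
    - [0,0,0,0,0,0]
    - [0,0,0,0,0,0]

```text
time: 12.13
tool_pos: [0.6329, 0.0044, 0.0745]
ee_rot: [-3.141, 0.0, -3.135]
wrist_force: [-4.2, 0.2, 5.7]
width: 0.0555
finger_force: 30.0
```

Request:
send_rows:
  rows:
    - [0,0,0,0,0,0]
    - [0,0,0,0,0,0]
    - [0,0,0,0,0,0]
    - [0,0,0,0,0,0]
    - [0,0,10,0,0,0]
    - [0,0,20,0,0,0]
    - [0,0,10,0,0,-0.1]
    - [0,0,0,0,0,-0.12]
  grip: 80

```text
time: 12.8
tool_pos: [0.6351, 0.0043, 0.1181]
ee_rot: [3.14, 0.007, 2.923]
wrist_force: [0.9, -1.1, 0.5]
width: 0.0802
finger_force: 0.0
```

Request:
send_rows:
  rows:
    - [0,0,0,0,0,-0.12]
    - [0,0,0,0,0,-0.12]
    - [0,0,0,0,0,-0.12]
    - [0,0,0,0,0,-0.12]
    - [0,0,0,0,0,-0.12]
    - [0,0,0,0,0,-0.12]
    - [0,0,0,0,0,-0.12]
    - [0,0,0,0,0,-0.12]

```text
time: 13.47
tool_pos: [0.6334, 0.0044, 0.1145]
ee_rot: [3.14, 0.0, 1.962]
wrist_force: [-0.8, -0.1, -0.6]
width: 0.0801
finger_force: 0.0
```

Request:
send_rows:
  rows:
    - [0,0,0,0,0,-0.12]
    - [0,0,0,0,0,-0.12]
    - [0,0,0,0,0,-0.12]
    - [0,0,0,0,0,-0.031]
    - [0,0,0,0,0,0]
    - [0,0,0,0,0,0]

```text
time: 13.97
tool_pos: [0.6333, 0.0044, 0.1143]
ee_rot: [3.141, 0.0, 1.578]
wrist_force: [-0.5, -0.0, -0.5]
width: 0.08
finger_force: 0.0
```

Run:
```python
from seg import *
a=snap("top");b=snap("scene")
cv2.imwrite("pics/c4.png",np.hstack([cv2.resize(a[126:206,254:334],(400,400),interpolation=2),cv2.resize(b[150:230,336:416],(400,400),interpolation=2)]))
```

```text
(no output)
```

View pics/c4.png

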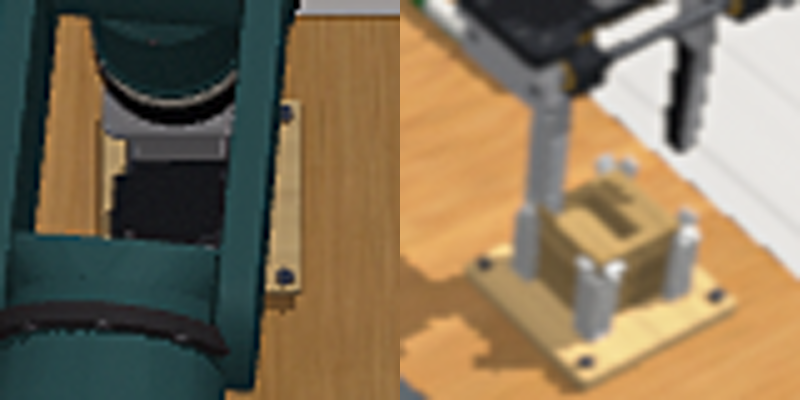

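The cap is flat on the core inside the guides, slot at about (610,210) in the right half. I'll pinch it along x to learn and centre its x position.

Request:
send_rows:
  rows:
    - [-0.3,0,-15,0,0,0]
    - [0,0,-15,0,0,0]
    - [0,0,-8,0,0,0]
    - [0,0,0,0,0,0]

```text
time: 14.4
tool_pos: [0.631, 0.0045, 0.0731]
ee_rot: [-3.137, -0.0, 1.578]
wrist_force: [-1.6, 0.1, -0.4]
width: 0.0798
finger_force: 0.0
```

Request:
send_rows:
  rows:
    - [0,0,0,0,0,0]
    - [0,0,0,0,0,0]
    - [0,0,0,0,0,0]
    - [0,0,0,0,0,0]
    - [0,0,0,0,0,0]
    - [0,0,0,0,0,0]
    - [0,0,0,0,0,0]
  grip: 40

```text
time: 14.98
tool_pos: [0.6334, 0.0044, 0.0769]
ee_rot: [3.139, 0.0, 1.577]
wrist_force: [0.7, 0.5, 3.4]
width: 0.0557
finger_force: 30.0
```

Request:
send_rows:
  rows:
    - [0,0,0,0,0,0]
    - [0,0,0,0,0,0]
    - [0,0,0,0,0,0]
    - [0,0,0,0,0,0]
    - [0,0,0,0,0,0]
  grip: 80

```text
time: 15.4
tool_pos: [0.6324, 0.0045, 0.0752]
ee_rot: [-3.141, -0.0, 1.577]
wrist_force: [0.2, 0.2, 0.0]
width: 0.0796
finger_force: 0.0
```

Request:
send_rows:
  rows:
    - [0,0,20,0,0,0]
    - [0,0,30,0,0,0]
    - [0,0,35,0,0,0]
    - [-36,0,10,0,0,0.08]
    - [-36,0,0,0,0,0.08]
    - [-36,0,0,0,0,0.08]
    - [-36,0,0,0,0,0.08]
    - [-36,-5,0,0,0,0.08]
  grip: 50

```text
time: 16.07
tool_pos: [0.4509, -0.0001, 0.1705]
ee_rot: [-3.142, -0.0, 1.982]
wrist_force: [0.3, -0.4, 1.0]
width: 0.05
finger_force: 0.0
```

Request:
send_rows:
  rows:
    - [-32,-15,0,0,0,0.08]
    - [-22,-30,0,0,0,0.08]
    - [-15,-36,0,0,0,0.08]
    - [-12,-36,0,0,0,0.08]
    - [-8,-36,0,0,0,0.08]
    - [-6,-36,0,0,0,0.08]
    - [-4,-36,0,0,0,0.08]
    - [-3,-36,0,0,0,0.08]

```text
time: 16.73
tool_pos: [0.3498, -0.2632, 0.171]
ee_rot: [3.142, 0.001, 2.621]
wrist_force: [0.1, -0.1, -0.0]
width: 0.0501
finger_force: 0.0
```

Request:
send_rows:
  rows:
    - [0,0,0,0,0,0.08]
    - [0,0,0,0,0,0.08]
    - [0,0,0,0,0,0.08]
    - [0,0,0,0,0,0]

```text
time: 17.07
tool_pos: [0.3504, -0.2619, 0.1706]
ee_rot: [3.141, -0.0, 2.858]
wrist_force: [-0.5, -0.1, 0.2]
width: 0.05
finger_force: 0.0
```

Run:
```python
from seg import *
a=snap("top",'t5.png');b=snap("scene")
cv2.imwrite("pics/c5.png",np.hstack([cv2.resize(a[136:196,264:324],(300,300),interpolation=2),cv2.resize(b[260:360,300:400],(300,300),interpolation=2)]))
# light slot/cap: cap top plane z=.060
quad("top",a,294,163,.060,lambda c:(75-c[:,:,2]),half=10,name="slot",lo=10)
```

```text
top slot [600.5   4.2  38.    4.4  90.  293.  171.7]
```

View pics/c5.png

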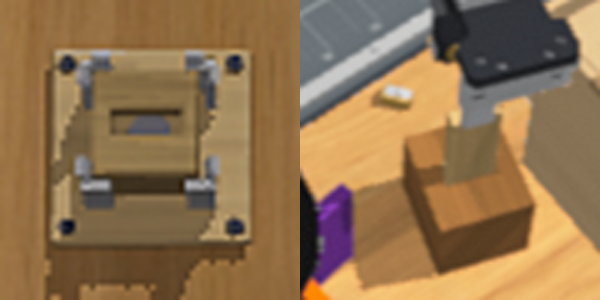

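The slot is clear, with the pad visible below it. The open fingers are beside and just above the fin at (470,145) in the crop. I'll centre on the fin and descend.

Request:
send_rows:
  rows:
    - [0.6,-14,0,0,0,0.018]
    - [0,0,-15,0,0,0]
    - [0,0,-20,0,0,0]
    - [0,0,-18,0,0,0]
    - [0,0,0,0,0,0]
    - [0,0,0,0,0,0]

```text
time: 17.67
tool_pos: [0.3508, -0.2748, 0.117]
ee_rot: [3.14, -0.002, 2.875]
wrist_force: [-1.0, 1.0, -0.0]
width: 0.05
finger_force: 0.0
```

Run:
```python
from seg import *
o=sensors.get_obs();print(o["tool_pos"].round(4),o["wrist_force"].round(1))
print(ray("top",264+29.3-.4,136+24.2-.4,.06).round(4))
a=cv2.imread("pics/t5.png")
g=a[152:170,282:306].astype(int); print(g[:,:,2])
```

```text
[ 0.3508 -0.2748  0.117 ] [-1.  1. -0.]
[0.6329 0.0048 0.06  ]
[[100 135 134 133 132 130 131 130 131 129 130 129 129 129 128 128 128 128
  128 130 131 104  77  86]
 [ 97 136 136 133 133 132 133 132 132 131 130 131 131 130 128 129 127 127
  126 127 129 103  71  70]
 [ 96 140 139 137 138 138 137 138 137 138 138 138 137 138 138 138 138 137
  137 137 141 121  94  71]
 [100 135 132 130 129 129 128 129 135 136 135 135 135 134 140 139 138 139
  138 138 141 107 122  78]
 [102 142 140 138 140 140 141 142 140 140 140 139 138 137 138 137 136 135
  133 138 142 108 120  75]
 [106 149 149 142 124 123 118 116 115 114 114 112 112 112 110 109 112 110
  118 141 146 107 116  89]
 [134 149 151 142  63  51  53  54  54  55  55  56  56  55  55  56  53  49
  100 144 149 108 118 118]
 [127 138 138 135  92 107 111 112 114  97  88  86  86  85  89 112 113 108
  125 146 148 109 118 116]
 [132 143 144 142 108 124 126 129 113  93  92  94  93  93  91 104 125 123
  123 143 146 108 118 114]
 [131 145 146 147 104 118 123 114  92  90  92  92  92  92  90  81 118 118
  123 136 139 102 114 112]
 [129 148 148 144  98 109 113  91  86  86  86  86  86  85  85  84 117 116
  129 141 144 102 112 175]
 [126 145 145 144 148 150 150 151 153 152 151 150 151 150 149 149 147 145
  144 147 151 105 173 173]
 [128 147 147 146 147 145 145 145 145 144 153 153 153 153 151 155 155 155
  154 155 157 110 161 162]
 [129 147 145 144 144 143 144 142 141 142 143 142 142 141 140 143 144 141
  142 142 144 103 163 164]
 [132 150 150 147 146 147 147 147 147 145 144 144 144 143 143 142 141 140
  140 140 143  99 170 171]
 [133 148 146 144 144 144 144 142 141 142 142 141 141 140 140 139 139 137
  137 138 139  98 177 138]
 [121 150 150 148 148 149 148 147 145 145 147 146 146 147 146 146 146 144
  144 146 148 106 160  93]
 [105 150 152 151 151 151 150 151 151 150 150 149 148 148 149 148 149 148
  148 147 148 106 161  97]]
```

Request:
send_rows:
  rows:
    - [0,0,0,0,0,0]
    - [0,0,0,0,0,0]
    - [0,0,0,0,0,0]
    - [0,0,0,0,0,0]
    - [0,0,0,0,0,0]
    - [0,0,0,0,0,0]
    - [0,0,0,0,0,0]
    - [0,0,0,0,0,0]
  grip: 0

```text
time: 18.33
tool_pos: [0.3513, -0.2761, 0.118]
ee_rot: [-3.14, 0.0, 2.875]
wrist_force: [-0.7, -1.7, 1.6]
width: 0.0119
finger_force: 30.0
```

Request:
send_rows:
  rows:
    - [0,0,0,0,0,0]
    - [0,0,0,0,0,0]
    - [0,0,8,0,0,0]
    - [0,0,8,0,0,0]
    - [0,0,10,0,0,0]
    - [0,0,15,0,0,0]
    - [0,0,20,0,0,0]
    - [0,0,0,0,0,0]

```text
time: 19.0
tool_pos: [0.3531, -0.2763, 0.1837]
ee_rot: [-3.139, 0.007, 2.876]
wrist_force: [0.7, -1.0, 0.4]
width: 0.0119
finger_force: 30.0
```

Request:
send_rows:
  rows:
    - [3,36,0,0,0,-0.1]
    - [4,36,0,0,0,-0.1]
    - [6,36,0,0,0,-0.1]
    - [8,36,0,0,0,-0.1]
    - [12,36,0,0,0,-0.1]
    - [15,36,0,0,0,-0.1]
    - [22,30,0,0,0,-0.1]
    - [32,15,0,0,0,-0.1]

```text
time: 19.67
tool_pos: [0.4502, -0.0173, 0.179]
ee_rot: [3.141, -0.002, 2.092]
wrist_force: [0.5, -1.1, -0.9]
width: 0.0121
finger_force: 30.0
```

Request:
send_rows:
  rows:
    - [36,5,0,0,0,-0.1]
    - [36,5,0,0,0,-0.1]
    - [36,4,0,0,0,-0.1]
    - [36,4,0,0,0,-0.1]
    - [36,1,0,0,0,-0.098]
    - [0,0,0,0,0,0]
    - [0,0,0,0,0,0]
    - [0,0,0,0,0,0]

```text
time: 20.33
tool_pos: [0.6303, -0.0019, 0.1779]
ee_rot: [-3.139, -0.001, 1.597]
wrist_force: [-0.1, -0.8, -1.4]
width: 0.0119
finger_force: 30.0
```

Request:
send_rows:
  rows:
    - [2.8,6.4,0,0,0,-0.02]
    - [0,0,-15,0,0,0]
    - [0,0,-15,0,0,0]
    - [0,0,-7,0,0,0]
    - [0,0,0,0,0,0]
    - [0,0,0,0,0,0]
    - [0,0,0,0,0,0]

```text
time: 20.92
tool_pos: [0.634, 0.004, 0.1433]
ee_rot: [3.139, 0.0, 1.576]
wrist_force: [-0.2, -0.2, -0.8]
width: 0.0121
finger_force: 30.0
```

Run:
```python
from seg import *
o=sensors.get_obs();print(o["tool_pos"].round(4),o["ee_rot"].round(3))
a=snap("top");b=snap("scene",'s6.png')
cv2.imwrite("pics/c6.png",np.hstack([cv2.resize(a[126:206,254:334],(300,300),interpolation=2),cv2.resize(b[170:220,346:406],(500,417),interpolation=2)[:300]]))
```

```text
[0.634  0.004  0.1433] [3.139 0.    1.576]
```

View pics/c6.png

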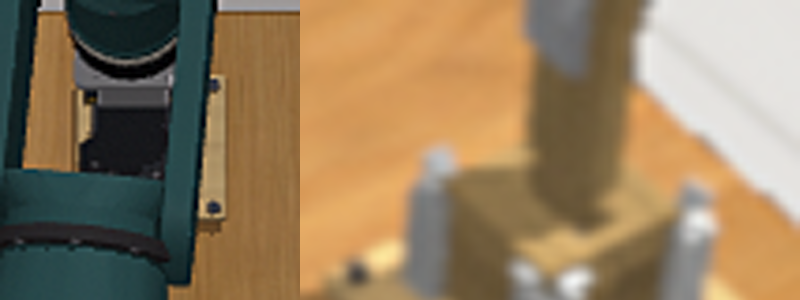

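The fin hangs upright over the slot at about (580,210) in the crop. I'll make a small correction and lower it while watching the force.

Request:
send_rows:
  rows:
    - [-0.9,0.4,0,0,0,0]
    - [0,0,-5,0,0,0]
    - [0,0,-4,0,0,0]
    - [0,0,0,0,0,0]
    - [0,0,0,0,0,0]
    - [0,0,0,0,0,0]

```text
time: 21.52
tool_pos: [0.633, 0.0045, 0.1325]
ee_rot: [-3.141, -0.0, 1.576]
wrist_force: [-0.5, 0.6, -0.2]
width: 0.0126
finger_force: 30.0
```

Request:
send_rows:
  rows:
    - [0,0,-2,0,0,0]
    - [0,0,-2,0,0,0]
    - [0,0,0,0,0,0]
    - [0,0,0,0,0,0]

```text
time: 21.85
tool_pos: [0.6329, 0.0045, 0.1285]
ee_rot: [-3.141, -0.0, 1.576]
wrist_force: [-0.0, -0.8, 0.6]
width: 0.0116
finger_force: 30.0
```

Request:
send_rows:
  rows:
    - [0,0,-2.5,0,0,0]
    - [0,0,-2.5,0,0,0]
    - [0,0,0,0,0,0]
    - [0,0,0,0,0,0]

```text
time: 22.18
tool_pos: [0.6328, 0.0045, 0.1233]
ee_rot: [-3.141, -0.0, 1.576]
wrist_force: [0.3, -0.5, -0.4]
width: 0.0118
finger_force: 30.0
```

Request:
send_rows:
  rows:
    - [0,0,-3,0,0,0]
    - [0,0,-3,0,0,0]
    - [0,0,-3,0,0,0]
    - [0,0,-3,0,0,0]
    - [0,0,0,0,0,0]

```text
time: 22.6
tool_pos: [0.6325, 0.0046, 0.1106]
ee_rot: [-3.14, -0.0, 1.576]
wrist_force: [0.5, 0.2, -0.2]
width: 0.0121
finger_force: 30.0
```

Request:
send_rows:
  rows:
    - [0,0,-2,0,0,0]
    - [0,0,-2,0,0,0]
    - [0,0,-2,0,0,0]
    - [0,0,0,0,0,0]
    - [0,0,0,0,0,0]

```text
time: 23.02
tool_pos: [0.6332, 0.0045, 0.1062]
ee_rot: [3.141, 0.0, 1.576]
wrist_force: [-1.2, -0.1, 2.7]
width: 0.0121
finger_force: 30.0
```

Request:
send_rows:
  rows:
    - [0,0,-2,0,0,0]
    - [0,0,-2,0,0,0]
    - [0,0,-2,0,0,0]
    - [0,0,-2,0,0,0]
    - [0,0,0,0,0,0]
    - [0,0,0,0,0,0]

```text
time: 23.52
tool_pos: [0.6334, 0.0045, 0.0981]
ee_rot: [3.141, 0.0, 1.576]
wrist_force: [0.4, -0.4, 3.7]
width: 0.0116
finger_force: 30.0
```

Request:
send_rows:
  rows:
    - [0,0,-1.5,0,0,0]
    - [0,0,-1.2,0,0,0]
    - [0,0,0,0,0,0]
    - [0,0,0,0,0,0]
    - [0,0,0,0,0,0]

```text
time: 23.93
tool_pos: [0.6333, 0.0045, 0.0953]
ee_rot: [3.141, 0.0, 1.576]
wrist_force: [-0.3, 0.3, 4.3]
width: 0.0119
finger_force: 30.0
```

Run:
```python
from seg import *
fs=[]
for i in range(4):
    b=snap("scene"); o=sensors.get_obs(); fs.append(o["wrist_force"])
print(o["tool_pos"].round(4),np.mean(fs,0).round(2),o["width"],o["finger_force"])
print("expected fin-foot line at cap top, fin top edges:",[proj("scene",(.633,.0045+s*.018,z)).round(1) for z in(.06,.115) for s in(-1,1)])
cv2.imwrite("pics/c7.png",cv2.resize(b[150:230,336:416],(600,600),interpolation=2))
```

```text
[0.6333 0.0045 0.0953] [ 0.6  -0.38  4.26] 0.012139377488075146 29.99983102083206
expected fin-foot line at cap top, fin top edges: [array([381.7, 197.1]), array([373.4, 189.6]), array([383.8, 181.5]), array([375.2, 174. ])]
```

View pics/c7.png

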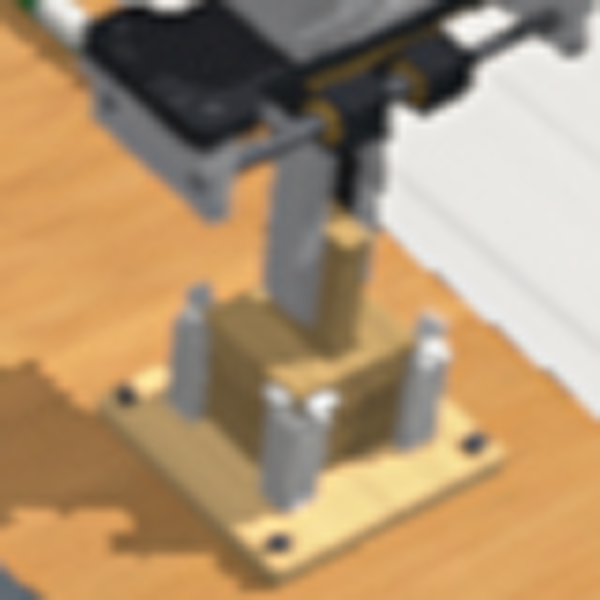

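The picture shows the fin's top front corner at about (358,236), as predicted for a foot roughly 12–13 mm below the pad's rest height. The cap is flat. I'll press a touch more and hand in.

Request:
send_rows:
  rows:
    - [0,0,-0.8,0,0,0]
    - [0,0,0,0,0,0]
    - [0,0,0,0,0,0]
    - [0,0,0,0,0,0]

```text
time: 24.47
tool_pos: [0.6333, 0.0045, 0.0944]
ee_rot: [3.141, 0.0, 1.576]
wrist_force: [2.1, 0.0, 5.4]
width: 0.0119
finger_force: 30.0
```

```bash
python3 -c "
from bench import sensors,ticket
o=sensors.get_obs();print(o['tool_pos'],o['wrist_force'],o['finger_force']);print(ticket.close_job())"
```

```text
[0.63334086 0.00447814 0.09443739] [2.0853226  0.02800497 5.37571563] 30.000755488872528
the job is handed in; nothing more can be done
None
```

I handed the job in at 24.5 s: the core and cap are seated in the jig, and the fin is gripped through the slot, holding the sprung pad about 13 mm down (estimated from the tool height, 5.4 N at the wrist).

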